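# Show which pin goes into the test shaft

### The job

Show the apprentice which pin goes where on the feeder gearbox: with the fingers, push the red crank handle away from the robot, over to its stop, so that the pin hole in the shaft's hub faces straight up. Then point straight down at the upright steel drive pin (never at the brass one), with the middle of the fingertips 2 to 3 cm above its top, and dwell there for 2 seconds; then point at the pin hole in the same way and finish with the fingertips dwelling there for at least 2 seconds, right to the end. Do not touch either pin or the hub, grasp or lift nothing, and leave everything else on the bench where it stands.

Things in the scene. Friction and masses are not known exactly. Their poses are not given: they have to be found in the camera images.
- gearbox: Fixed green-grey rust-flecked gearbox. Origin: centre of its underside on the bench. Its own x axis points from its front face to its back, y along the test shaft, z up. Housing 130 x 120 mm (x, y) on a 170 x 150 mm base flange, 152 mm high. The steel test shaft (18 mm thick) runs along its y axis at a height of 100 mm, through both sides: crank at the -y side, steel hub at the +y side, then an outboard bearing post (50 x 24 mm, 127 mm high) 185 mm out in +y.
- crank_grip (a point): Middle of the crank's red handle: a bar 24 mm thick and 80 mm long, parallel to the shaft, its middle 138 mm out in -y from the gearbox's middle and 85 mm from the shaft axis, on a 14 mm thick crank arm. The arm lies 51 mm nearer to the gearbox than this point.
- shaft (a joint): Angle of crank, test shaft and hub, which turn together as one about the shaft axis (the gearbox's y axis, 100 mm up). 0 is the stop; negative is short of it, by 0.7 to 1.2 at the start. It grows as the top of the crank is pushed away in the gearbox's +x. The handle stands leaning 0.6 rad beyond upright (to +x) at 0, so at angle q it leans 0.6 + q. It turns with steady friction (about 3 N at the handle) and stays where it is left.
- pin_hole (a point): Mouth of the dark 16 mm pin hole, ringed by a 28 mm yellow boss, in the steel hub (64 mm diameter, 46 mm wide, its middle 122 mm out in +y from the gearbox's middle). The point lies 35 mm from the shaft axis; its z axis points out of the hole, straight up when the crank is at its stop, when the mouth is 135 mm above the bench.
- steel_pin_top (a point): Centre of the top end of the loose grey steel drive pin, 63 mm above the bench: 15 mm thick shank standing upright on its 34 mm wide, 9 mm high head. z up. Stands well to one side of the gearbox, the brass pin to the other side.
- brass_pin_top (a point): The same point of a loose brass pin of the same shape and size as the steel one. Not wanted.
- large_gear: Loose bronze gear wheel lying flat, 92 mm across, 24 mm high at its hub. Origin: centre of its underside.
- small_gear: Loose bronze gear wheel lying flat, 62 mm across, 22 mm high at its hub. Origin: centre of its underside.
- feed_cup: Loose yellow plastic feed cup standing open end up, 76 mm across the rim, 85 mm high. Origin: centre of its underside.
- capacitor: Loose grey motor capacitor canister standing upright, 50 mm across, 113 mm high with its terminals. Origin: centre of its underside.
- brass_pin: The brass pin; origin at the centre of its underside.
- steel_pin: The steel drive pin; origin at the centre of its underside.
Not all that is in view belongs to the job. Several things have the shape of the steel_pin; the one meant has the colours described above.

How it is judged (in metres and radians):
On the way, in this order (a step that is already met when the one before it is completed fails the run):
1. the crank has been pushed to its stop, so that the pin hole faces up (value of joint shaft above -0.09 rad), for 0.2 s.
2. the fingertips dwell just above the steel drive pin, without contact (value of joint shaft above -0.09 rad and horizontal distance between the grasp point and steel_pin_top below 0.022 m and z of the grasp point in the frame of steel_pin_top between 0.02 and 0.075 m), for 1.5 s.
3. the fingertips dwell just above the pin hole, without contact (value of joint shaft above -0.09 rad and horizontal distance between the grasp point and pin_hole below 0.022 m and distance between the grasp point and pin_hole between 0.02 and 0.075 m), for 1.5 s.
At the end, for the whole second after the job is handed in: Crank within 0.09 rad of its stop, pin hole facing up; grasp point between the fingers (tips about 19 mm past it) within 22 mm sideways of the hole and 20 to 75 mm from it; steel pin upright within 6 mm, bystanders within 15 mm of where they stood (all of step 3 and angle between each of pin_hole, steel_pin's own z axis and vertical below 0.1 rad and distance of steel_pin from where it was at the start of the episode below 0.006 m and linear speed of steel_pin below 0.02 m/s and distance of each of large_gear, small_gear, feed_cup, capacitor, brass_pin from where it was at the start of the episode below 0.015 m); the robot touches nothing.
It fails at once if the steel pin is touched, moved or lifted (contact force between any of the fingers, the arm and steel_pin above 0.3 N or distance of steel_pin from where it was at the start of the episode above 0.006 m).
It fails at once if the brass pin is touched (contact force between any of the fingers, the arm and brass_pin above 0.3 N).
It fails at once if the hub is touched (contact force between any of the fingers, the arm and shaft_c5 above 0.3 N).
It fails at once if the brass pin is pointed at (tool within 18 mm sideways and fingertips less than about 4 cm above it) (horizontal distance between the grasp point and brass_pin_top below 0.018 m and distance between the grasp point and brass_pin_top below 0.06 m).
It fails at once if a gear wheel, the feed cup, the capacitor or the brass pin is moved or lifted (distance of any of large_gear, small_gear, feed_cup, capacitor, brass_pin from where it was at the start of the episode above 0.015 m).
It also fails if it takes over 58 s, if anything falls off the work surface, if the arm or the gripper's body presses on something with over 40 N, if the wrist force passes 120 N, or if a joint passes its speed limit or range.

### The arm

A 7-joint arm with a two-finger parallel gripper is mounted at the origin on the work surface. World frame = base frame: x ahead of the robot, y to its left, z up, the work surface at z = 0. Lengths are in mm, angles in rad, forces in N, time in s.
With the tool pointing down it reaches from about 400 to 875 mm from the base axis. Payload 4.4 kg.
Tool frame: the origin (TCP) lies at the very end of the fingers, on their centre line; the grasp point (between the pads) lies 19 mm behind it; z points along the fingers, x is the direction in which the jaws open and shut, and the axes are right-handed (so a half turn about z gives the same grasp; the last joint's range is limited). The gripper opens to 85 mm and grips with 20 to 120 N. Pads are 22 mm wide; open, the fingers measure 114 mm over their backs; the gripper's body (76 mm by 85 mm) begins 54 mm behind the grasp point. The pads swing forward as they close: fully open they stand 13 mm farther back than shut.
Start: joints at [-1.282, 0.628, 0.038, 1.517, -0.027, 0.996, -0.02], TCP at [225.789, 609.538, 231.313] pointing down, gripper open.
Joint ranges: [-3.06, 3.06], [-0.37, 2.12], [-1.25, 1.32], [0.18, 2.47], [-1.1, 4.24], [0.23, 1.98], [-2.94, 2.94]. Speed limits (rad/s): [2.57, 2.57, 3.14, 3.14, 3.14, 3.14, 3.14].

### API

Orientations are given as [roll, pitch, yaw] about the fixed x, y, z axes, in that order (R = Rz(yaw) Ry(pitch) Rx(roll)).
In Python, from cell import ctrl, get_image, job, models gives the robot as it stands.
- The arm moves only by the tool move_arm, never from a script. Its argument "moves" is a list that holds one entry, the list of rows, each a list of 6 numbers: the shift along the tool's x, y, z in m, then the turn, a rotation vector about the tool's x, y, z in rad. A call has 1 to 20 rows; each row is the pose to reach, as a shift and turn from the pose commanded when the call began, along the tool's axes at that moment; what a row does not reach only later rows make up. A row lasts 1/8 s, in which the tool goes at most 62.5 mm and 10.7 degrees, less where a joint would pass 70% of its speed; a pose out of reach is approached as far as the arm can. A call with a gripper value outside its range is refused whole. "jaw" is the opening, from 0 (shut) to 1 (fully open), set as the call begins (left out, the last holds). The fingers move at their own pace and stop on an object; the grip force is fixed at half the most. Time passes only in rows, so rows that repeat a pose let the fingers close. It gives the time, the measured TCP pose, the force and the opening at its end, in the units of the state.
- ctrl.read_state(): the state, without advancing time (a new reading comes with each control period).
- get_image(name): name is "scene" or "top" or "wrist"; returns a dict with "color" (480x640x3 uint8, blue, green, red), "fov_y" (degrees; the focal length in pixels is half the picture's height over the tangent of half this angle, whatever the lens; pixels are square), "cx", "cy" (the principal point, pixels), "k1" (the pictures are not rectified: a ray, as slopes to the right and down, at radius r is drawn at 1 + k1 r^2 times it, then the intrinsics apply), "origin" and "orientation" of the camera in the world; the wrist camera has in their place "hand_eye" (4x4, takes a point from camera to tool coordinates, whose origin is the TCP and whose axes are the tool frame's). Camera axes: x right, y up, looking along -z (the intrinsics and any distortion apply to the point x, -y, -z); pixel columns grow to the right and rows downward; lengths in mm; the calibration is good to about 2 mm. A picture is of the moment at which its call begins: read the wrist's pose just before it. There is no depth.
- job.finish_job(): hands the job in, once; it reports no verdict.
Trained networks look in the newest picture that a camera, given by its name, has taken for a name from the list of things; names that differ only in an ending like _2 or _b are one class to them, and where a whole thing is asked for, a point or a joint stands for the part that bears it (a point fixed in the world has none). Each returns a list of dicts, best first, with "score" (0 to 1); they miss things now and then, are a little off and sometimes report something else, mostly with a low value. They report only what shows in the picture. A call takes as long as a camera call. They do not tell look-alikes from the thing itself.
- models.cut_out(camera, thing): "pixels" (480x640 bool, what is visible of it) and "uv" ([column, row] in pixels, amid what is visible of it).
- models.place_of(camera, thing): "uv" ([column, row] in pixels: a listed point, or the origin of a listed thing).
The state is a dict: "clock": time; "qpos": joint angles; "qd": joint speeds; "tau": joint torques, N m; "eef_pos": TCP position; "tool_rot": TCP orientation; "force": force on the tool from outside, world axes, zero at the start; "torque": the same for the moment, N m; "width": finger opening in mm.
Only numpy, scipy, OpenCV 4.12 (cv2) and the standard library are available. Lean on these libraries where they do the work, as an engineer would, in place of code of your own. Each camera call takes 0.05 s, during which the arm holds its last target.

## Working session

There is one attempt and no reset: what is moved stays moved. The work goes in short steps, Python scripts to look and compute and a tool call to move; the robot and the scene stay as the last step left them, time stands still between calls to the robot, and variables do not carry over. Pictures are saved under pics/ and viewed, and the job is handed in when it is done.

Besides the shell and the picture viewer there is one more tool, called after ">>>" in YAML: its name, and indented under it one key for each argument. move_arm: Moves the arm, as the interface text tells. Its arguments: {"type":"object","properties":{"moves":{"type":"array","items":{"type":"array","items":{"type":"array","items":{"type":"number"}}}},"jaw":{"type":"number"}},"required":["moves"]}

```bash
mkdir -p pics; ls
python3 - <<'E'
from cell import ctrl,get_image,job,models
import cv2
s=ctrl.read_state();print(s)
for n in ("scene","top","wrist"):
    im=get_image(n);cv2.imwrite(f"pics/{n}0.png",im["color"]);print(n,{k:v for k,v in im.items() if k!="color"})
E
```

```text
pics
{'clock': 0.0, 'qpos': array([-1.28177679,  0.62938198,  0.03849899,  1.51837641, -0.02701333,
        0.99629857, -0.01998555]), 'qd': array([-0.00031524,  0.00066916,  0.00032697, -0.00059976,  0.00198805,
        0.00055011,  0.00049071]), 'tau': array([-7.53588620e-05, -5.63398933e+01,  1.22538976e+00, -1.93444633e+01,
        1.07650782e-02,  1.03325781e-02,  7.92553010e-06]), 'eef_pos': array([225.60476991, 608.91679216, 230.36421673]), 'tool_rot': array([3.14154255e+00, 1.94406939e-03, 1.21593760e+00]), 'force': array([-0.44587215,  0.38448006, -0.30047736]), 'torque': array([ 0.00159298, -0.03372496,  0.01452097]), 'width': 85.25537345392055}
scene {'fov_y': 50.40504507403586, 'cx': 311.5729169411211, 'cy': 240.38641095020077, 'k1': -0.08310801243343247, 'origin': array([ 923.53478941, -733.10212444,  868.4459209 ]), 'orientation': array([0.86090193, 0.00334274, 0.48405734])}
top {'fov_y': 50.13862482419225, 'cx': 323.1019243626859, 'cy': 233.31929892827267, 'k1': 0.01881868543051713, 'origin': array([ 319.42746932,   22.20927935, 1413.24133877]), 'orientation': array([ 0.15588978, -0.00268366, -1.59166716])}
wrist {'fov_y': 68.33984049785603, 'cx': 319.24557613125995, 'cy': 234.26818081619248, 'k1': -0.01220269422796346, 'hand_eye': array([[ 9.99999887e-01, -1.94347921e-04,  4.33651606e-04,
        -2.01221272e-01],
       [-5.70809049e-05, -9.55064239e-01, -2.96398881e-01,
        -7.62553571e+01],
       [ 4.71769648e-04,  2.96398823e-01, -9.55064142e-01,
        -1.42070357e+02],
       [ 0.00000000e+00,  0.00000000e+00,  0.00000000e+00,
         1.00000000e+00]])}
```

View pics/scene0.png

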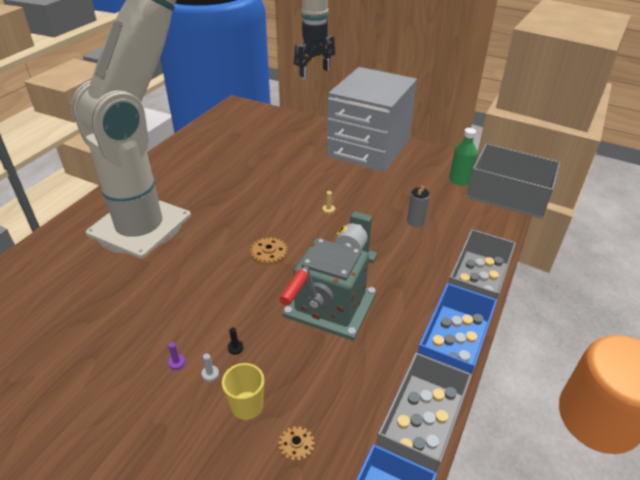

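View pics/top0.png

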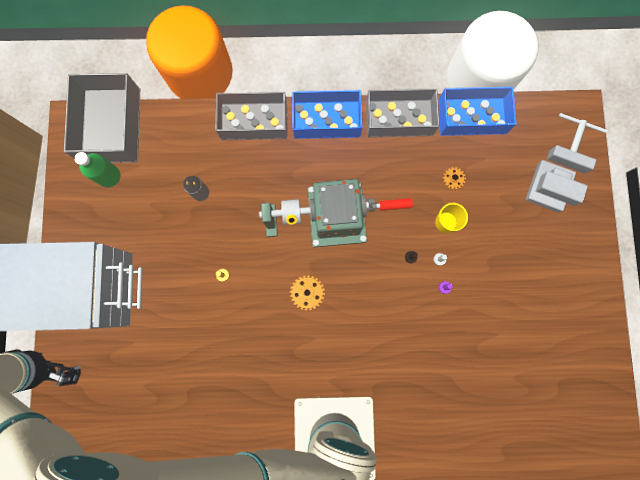

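View pics/wrist0.png

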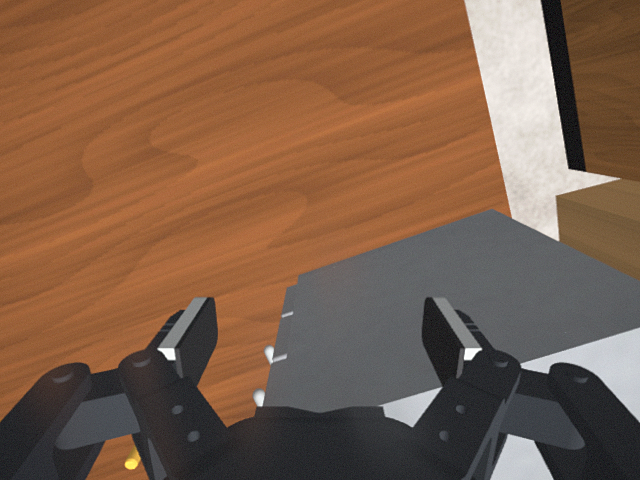

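Scene shows black, grey and purple pins near the yellow cup and the brass pin on the other side. The steel pin candidates (top view px) are grey (440,259), black (411,257), purple (446,287) and brass (222,275). The grey one matches the description. Next I'll measure and check it in a crop.

```bash
cat > h.py <<'E'
from cell import ctrl,get_image,job,models
import cv2,numpy as np
from scipy.spatial.transform import Rotation as R
from scipy.optimize import least_squares
def cam(im,state=None):
    f=240/np.tan(np.radians(im["fov_y"])/2)
    if "hand_eye" in im:
        T=np.eye(4);T[:3,:3]=R.from_euler('xyz',state["tool_rot"]).as_matrix();T[:3,3]=state["eef_pos"]
        M=T@im["hand_eye"];Rm,o=M[:3,:3],M[:3,3]
    else: Rm,o=R.from_euler('xyz',im["orientation"]).as_matrix(),im["origin"]
    return dict(f=f,c=(im["cx"],im["cy"]),k=im["k1"],R=Rm,o=np.array(o))
def proj(C,P):
    p=(np.atleast_2d(P)-C["o"])@C["R"]; s=np.c_[p[:,0]/-p[:,2],p[:,1]/p[:,2]]
    s=s*(1+C["k"]*(s**2).sum(1,keepdims=True)); return s*C["f"]+C["c"]
def ray(C,uv):
    d=(np.array(uv,float)-C["c"])/C["f"]; s=d.copy()
    for _ in range(20): s=d/(1+C["k"]*(s@s))
    return C["R"]@np.array([s[0],-s[1],-1])
def at_z(C,uv,z):
    r=ray(C,uv); return C["o"]+r*(z-C["o"][2])/r[2]
def tri(Cs,uvs):
    A=np.zeros((3,3));b=np.zeros(3);ds=[]
    for C,uv in zip(Cs,uvs):
        d=ray(C,uv);d/=np.linalg.norm(d);P=np.eye(3)-np.outer(d,d);A+=P;b+=P@C["o"]
    x=np.linalg.solve(A,b);return x,[np.abs(proj(C,x)[0]-uv).max() for C,uv in zip(Cs,uvs)]
E
python3 - <<'E'
from h import *
np.set_printoptions(precision=1,suppress=True)
Z=dict(gearbox=0,crank_grip=None,pin_hole=None,steel_pin_top=63,brass_pin_top=63,large_gear=0,small_gear=0,feed_cup=0,capacitor=0,steel_pin=0,brass_pin=0)
CC={}
for n in ("scene","top"):
    im=get_image(n);C=cam(im);CC[n]=(im,C)
    for t,z in Z.items():
        for d in models.place_of(n,t)[:5]:
            print(n,t,round(d["score"],2),np.array(d["uv"]), at_z(C,d["uv"],z) if z is not None else "")
im=CC["scene"][0]["color"];a=cv2.resize(im[320:400,150:270],None,fx=5,fy=5,interpolation=2)
b=CC["top"][0]["color"];b1=cv2.resize(b[230:310,390:470],None,fx=5,fy=5,interpolation=2)
cv2.imwrite("pics/crop1.png",cv2.resize(np.hstack([a,b1]),(800,320)))
E
```

```text
scene gearbox 0.59 [329.8 305.3] [593.1 -21.6  -0. ]
scene crank_grip 0.74 [294.2 285.6] 
scene crank_grip 0.34 [417.3 223.4] 
scene pin_hole 0.87 [342.5 232. ] 
scene pin_hole 0.38 [247.2 405.2] 
scene pin_hole 0.37 [270.1 251.3] 
scene steel_pin_top 0.77 [232.5 331.8] [ 475.2 -228.4   63. ]
scene steel_pin_top 0.67 [205.8 356.5] [ 463.9 -303.3   63. ]
scene steel_pin_top 0.63 [171.4 343. ] [ 383.8 -309.2   63. ]
scene brass_pin_top 0.57 [326.7 193.8] [431.1 285.9  63. ]
scene large_gear 0.96 [270.8 250.2] [376.1  77.8   0. ]
scene small_gear 0.95 [300.4 445.7] [ 696.2 -350.1    0. ]
scene feed_cup 0.7 [244.2 406. ] [ 562.5 -329.4    0. ]
scene capacitor 0.9 [415.8 222.9] [668.8 356.2  -0. ]
scene steel_pin 0.78 [178.7 360.9] [ 384.9 -305.5    0. ]
scene steel_pin 0.55 [231.8 346.1] [ 460.7 -221.7    0. ]
scene brass_pin 0.63 [327.8 209.9] [429.9 297.4   0. ]
top gearbox 0.96 [336.3 218.3] [583.2 -24.1   0. ]
top crank_grip 0.59 [396.  204.5] 
top pin_hole 0.58 [292.2 222.3] 
top steel_pin_top 0.63 [442.6 254.9] [ 467.3 -300.7   63. ]
top steel_pin_top 0.6 [449.4 286.2] [ 384.5 -313.7   63. ]
top steel_pin_top 0.58 [396.2 206.1] [ 601.5 -183.7   63. ]
top steel_pin_top 0.42 [414.9 254.4] [ 470.1 -227.6   63. ]
top brass_pin_top 0.51 [214.5 273.3] [431.  301.7  63. ]
top large_gear 0.94 [301.9 294.3] [373.7  75.3   0. ]
top small_gear 0.69 [452. 180.] [ 686.8 -354.5    0. ]
top feed_cup 0.68 [447.7 222.1] [ 566.  -335.3    0. ]
top feed_cup 0.17 [441.6 259.1] [ 462.6 -312.3    0. ]
top capacitor 0.8 [200.4 190.5] [670.7 357.2   0. ]
top steel_pin 0.63 [407.9 257.7] [ 468.3 -219.4    0. ]
top steel_pin 0.54 [445.7 286.8] [ 386.1 -319.2    0. ]
top steel_pin 0.45 [440.1 260.3] [ 459.3 -308.     0. ]
top steel_pin 0.45 [451.7 182.2] [ 680.4 -353.2    0. ]
top brass_pin 0.63 [220.2 276. ] [428.5 299.    0. ]
```

View pics/crop1.png

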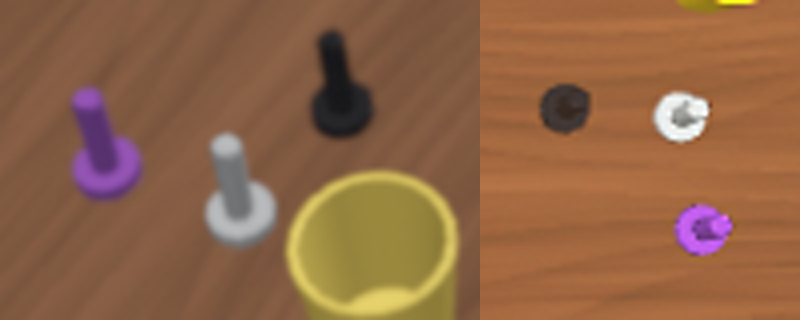

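The crop confirms it: left to right in the scene view are purple, grey (top about (206.8,355.8)) and black. Grey is the steel pin, at about (465,-302). Now the gearbox pose and crank angle.

Run:
```python
import cv2,numpy as np
a=cv2.imread("pics/scene0.png")[200:340,270:390];b=cv2.imread("pics/top0.png")[170:255,250:420]
cv2.imwrite("pics/ca.png",cv2.resize(a,None,fx=4.2,fy=4.2,interpolation=2));cv2.imwrite("pics/cb.png",cv2.resize(b,None,fx=4.7,fy=4.7,interpolation=2))
from h import *
Cs=[cam(get_image("scene")),cam(get_image("top"))]
for n,u in dict(steel=[(206.75,355.75),(444,257.5)],grip=[(294.2,285.6),(396,204.5)],hole=[(342.5,232),(292.2,222.3)]).items(): print(n,tri(Cs,u), )
```

```text
steel (array([ 462.24105556, -302.36171598,   62.64182451]), [np.float64(1.336520444770116), np.float64(0.7050425112272478)])
grip (array([ 581.79101483, -163.01363855,  186.86772646]), [np.float64(1.3938067503266893), np.float64(0.8581583243095565)])
hole (array([558.64618396,  96.36393636, 115.45462915]), [np.float64(2.510437177241272), np.float64(1.9288798672322116)])
```

View pics/ca.png

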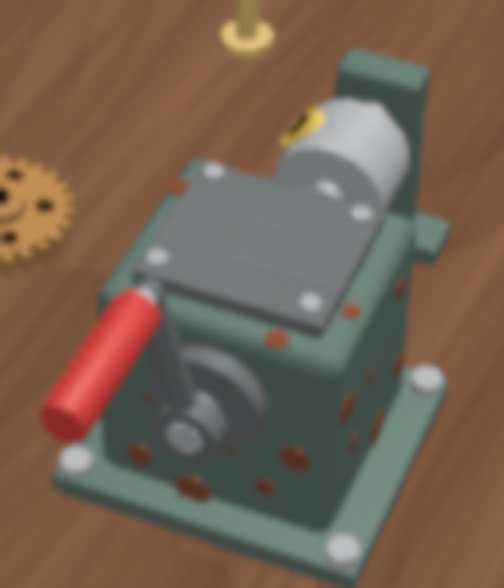

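View pics/cb.png

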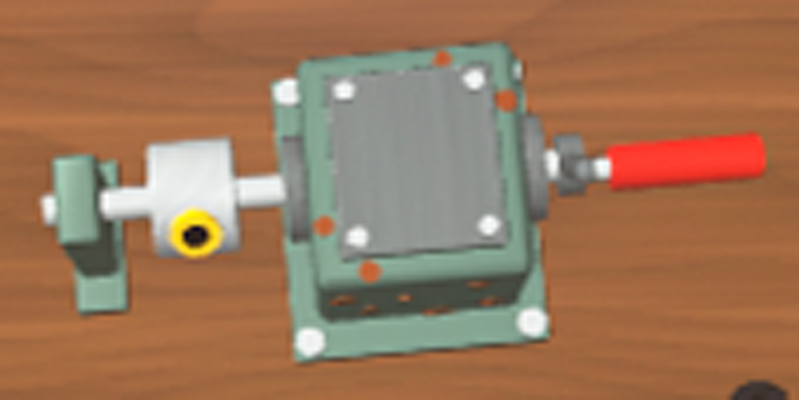

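```bash
cat > fit.py <<'E'
from h import *
np.set_printoptions(precision=2,suppress=True)
S=lambda u,v:(270+u/4.2,200+v/4.2)
T=lambda u,v:(250+u/4.7,170+v/4.7)
def G(p):
    x,y,yaw=p[:3];c,s=np.cos(yaw),np.sin(yaw)
    return np.array([[c,-s,0],[s,c,0],[0,0,1]]),np.array([x,y,0])
def local(q):
    l=.6+q; h=lambda y:(85*np.sin(l),y,100+85*np.cos(l))
    return dict(ho=h(-178),hi=h(-98),hole=(35*np.sin(q),122,100+35*np.cos(q)),
     f1=(-85,75,0),f2=(-85,-75,0),f4=(85,-75,0),post=(0,185,127),posta=(-25,197,127),postb=(-25,173,127),postc=(25,197,127),postd=(25,173,127))
obs=[("s","ho",S(63,420)),("s","hi",S(150,293)),("s","hole",S(302,126)),("s","f2",S(55,487)),("s","f4",S(355,583)),
("t","ho",T(765,155)),("t","hi",T(608,167)),("t","hole",T(196,234)),("t","f1",T(297,362)),("t","f2",T(548,339)),("t","post",T(76,200))]
def solve(Cs):
    def res(p):
        Rm,t=G(p);L=local(p[3])
        return np.concatenate([proj(Cs[c],Rm@np.array(L[n])+t)[0]-np.array(uv) for c,n,uv in obs])
    r=least_squares(res,[585,-22,0,-.9],x_scale=[10,10,.1,.1],loss="soft_l1");return r,res(r.x)
if __name__=="__main__":
    Cs=dict(s=cam(get_image("scene")),t=cam(get_image("top")))
    r,e=solve(Cs);p=r.x;print(p)
    for o,ee in zip(obs,e.reshape(-1,2)): print(o[0],o[1],ee)
    Rm,t=G(p)
    for q in (p[3],0):
        L=local(q);print(q,{n:Rm@np.array(L[n])+t for n in("ho","hi","hole")})
E
python3 fit.py
```

```text
[594.03 -22.28   0.08  -0.85]
s ho [-0.29  1.9 ]
s hi [-2.98  3.74]
s hole [-1.7  -0.32]
s f2 [-1.04  1.56]
s f4 [-0.52  2.69]
t ho [-2.11 -1.08]
t hi [-1.14 -0.54]
t hole [-1.31  0.14]
t f1 [-1.42 -0.  ]
t f2 [-1.12 -0.28]
t post [-1.36 -0.69]
-0.8532296900452729 {'ho': array([ 586.36, -201.39,  182.29]), 'hi': array([ 580.26, -121.62,  182.29]), 'hole': array([558.45,  97.36, 123.01])}
0 {'ho': array([ 655.45, -196.11,  170.15]), 'hi': array([ 649.35, -116.34,  170.15]), 'hole': array([584.74,  99.36, 135.  ])}
```

```bash
cat >> h.py <<'E'
def rel(pos,yaw,base=None):
    """shift in tool axes (m) + turn for a tool-down target; base=(pos,rot) else measured state"""
    s=ctrl.read_state(); p0,r0=(s["eef_pos"],R.from_euler('xyz',s["tool_rot"])) if base is None else base
    d=r0.inv().apply(np.array(pos)-p0)/1000; t=(r0.inv()*R.from_euler('xyz',[np.pi,0,yaw])).as_rotvec()
    return np.round(np.r_[d,t],4).tolist()
E
python3 - <<'E'
from h import *
for w,y in [((226,609,400),1.216),((430,200,400),1.65),((480,-165,320),1.65)]: print(rel(w,y))
E
```

```text
[-0.0004, 0.0004, -0.1687, -0.0001, -0.0, -0.0]
[-0.3131, 0.3338, -0.1687, -0.0001, -0.0001, -0.434]
[-0.638, 0.5075, -0.0887, -0.0001, -0.0001, -0.434]
```

>>> move_arm:
  moves:
    - [[0, 0, -0.06, 0, 0, 0], [0, 0, -0.12, 0, 0, 0], [0, 0, -0.17, 0, 0, 0], [-0.313, 0.334, -0.17, 0, 0, -0.43], [-0.313, 0.334, -0.17, 0, 0, -0.43], [-0.313, 0.334, -0.17, 0, 0, -0.43], [-0.313, 0.334, -0.17, 0, 0, -0.43], [-0.313, 0.334, -0.17, 0, 0, -0.43], [-0.313, 0.334, -0.17, 0, 0, -0.43], [-0.313, 0.334, -0.17, 0, 0, -0.43], [-0.313, 0.334, -0.17, 0, 0, -0.43], [-0.638, 0.508, -0.09, 0, 0, -0.43], [-0.638, 0.508, -0.09, 0, 0, -0.43], [-0.638, 0.508, -0.09, 0, 0, -0.43], [-0.638, 0.508, -0.09, 0, 0, -0.43], [-0.638, 0.508, -0.09, 0, 0, -0.43], [-0.638, 0.508, -0.09, 0, 0, -0.43], [-0.638, 0.508, -0.09, 0, 0, -0.43], [-0.638, 0.508, -0.09, 0, 0, -0.43], [-0.638, 0.508, -0.09, 0, 0, -0.43]]
  jaw: 0

```text
clock: 4.05
eef_pos: [480.8, -163.4, 321.6]
tool_rot: [3.141, -0.001, 1.649]
force: [0.4, 0.3, -0.4]
width: -0.2
```

```bash
cat > look.py <<'E'
from h import *
import sys
np.set_printoptions(precision=2,suppress=True)
for n in sys.argv[2:]:
    s=ctrl.read_state();im=get_image(n);cv2.imwrite(f"pics/{n}{sys.argv[1]}.png",im["color"])
    import pickle;pickle.dump((s,im),open(f"{n}{sys.argv[1]}.pkl","wb"))
print(s["clock"],s["eef_pos"],s["tool_rot"],s["force"],s["width"],s["qpos"])
E
python3 look.py 1 scene wrist
```

```text
4.1 [ 480.84 -163.5   321.62] [ 3.14 -0.    1.65] [ 0.33  0.61 -0.43] -0.3075828686174123 [ 0.04  0.34  0.32  1.79 -0.12  1.04  2.05]
```

View pics/wrist1.png

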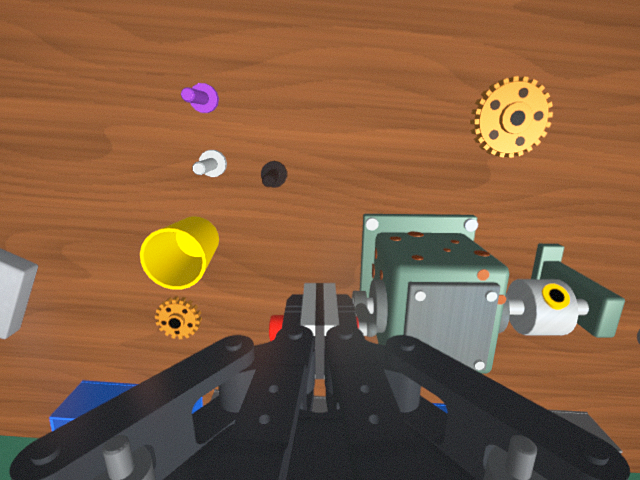

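Wrist view: steel pin top at about (199,169), hole at (557,296), gearbox flange front corners at (362,217) and (478,218), and the red handle hidden behind the fingers. Now a joint fit with all three cameras.

Run:
```python
import pickle,cv2
from h import *; import fit
np.set_printoptions(precision=2,suppress=True)
ld=lambda f:pickle.load(open(f,"rb"))
s,im=ld("wrist1.pkl");W=cam(im,s);S=cam(ld("scene1.pkl")[1]);T=cam(get_image("top"))
Cs=dict(s=S,t=T,w=W)
fit.obs+= [("w","hole",(557,296)),("w","f1",(480,216)),("w","f2",(362,215))]*2
for sub in ("stw","w2"):
    if sub=="stw":
        r,e=fit.solve(Cs);p=r.x;print(p)
        for o,ee in zip(fit.obs,e.reshape(-1,2)): print(o[0],o[1],ee)
print("steel wrist z63",at_z(W,(199,169),63),"base z0",None,tri([W,S,T],[(199,169),(206.75,355.75),(444,257.5)]))
Rm,t=fit.G(p)
print("hole z at measured q by wrist",at_z(W,(557,296),123))
for q in (p[3],0):
    L=fit.local(q);print(q,{n:Rm@np.array(L[n])+t for n in("ho","hi","hole")})
for n in ("steel_pin_top","pin_hole"):
    print(n,[(round(d["score"],2),d["uv"]) for d in models.place_of("wrist",n)])
c=im["color"]
for x,y in proj(W,[Rm@np.array(v)+t for v in fit.local(p[3]).values()]): cv2.circle(c,(int(x),int(y)),3,(255,0,255),1)
cv2.imwrite("pics/w1o.png",cv2.resize(c[140:340,160:640],(800,333)))
```

```text
[595.45 -20.54   0.07  -0.87]
s ho [-0.2   1.31]
s hi [-2.79  3.27]
s hole [-0.82 -0.42]
s f2 [-0.15  1.13]
s f4 [0.26 2.43]
t ho [-2.8  -0.72]
t hi [-1.83 -0.29]
t hole [-2.02 -0.35]
t f1 [-2.17 -0.58]
t f2 [-1.86 -0.67]
t post [-2.07 -1.47]
w hole [-0.05  0.04]
w f1 [-6.46 -0.74]
w f2 [ 0.9  -0.36]
w hole [-0.05  0.04]
w f1 [-6.46 -0.74]
w f2 [ 0.9  -0.36]
steel wrist z63 [ 462.8  -300.43   63.  ] base z0 None (array([ 462.41, -301.79,   62.06]), [np.float64(0.9514222365220348), np.float64(1.049114757833138), np.float64(0.9631974155365128)])
hole z at measured q by wrist [559.57  98.84 123.  ]
-0.8723523962457518 {'ho': array([ 585.57, -199.73,  181.87]), 'hi': array([ 579.76, -119.95,  181.87]), 'hole': array([559.85,  99.19, 122.51])}
0 {'ho': array([ 656.25, -194.59,  170.15]), 'hi': array([ 650.44, -114.8 ,  170.15]), 'hole': array([586.59, 101.13, 135.  ])}
steel_pin_top [(0.96, [184.5, 91.0]), (0.94, [266.4, 184.8]), (0.8, [196.3, 168.2]), (0.67, [179.5, 319.4])]
pin_hole [(0.57, [558.8, 296.3])]
```

View pics/w1o.png

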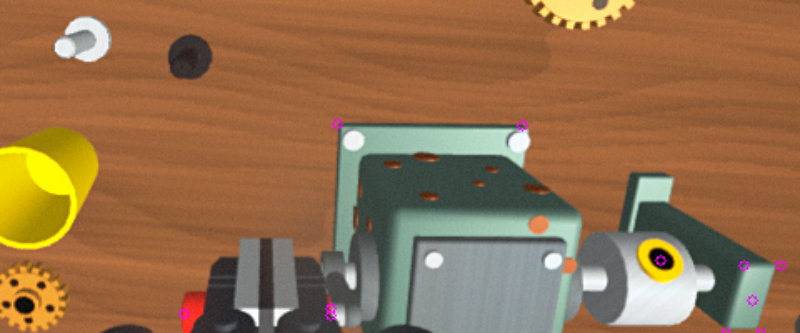

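>>> move_arm:
  moves:
    - [[-0.008, 0.053, 0.02, 0, 0, 0], [-0.008, 0.053, 0.06, 0, 0, 0], [-0.008, 0.053, 0.11, 0, 0, 0], [-0.008, 0.053, 0.15, 0, 0, 0], [-0.008, 0.053, 0.172, 0, 0, 0], [-0.008, 0.053, 0.172, 0, 0, 0], [-0.008, 0.053, 0.172, 0, 0, 0]]

```text
clock: 5.18
eef_pos: [534.7, -169.3, 150.3]
tool_rot: [3.14, 0.001, 1.646]
force: [0.1, 0.3, 0.6]
width: 0.1
```

```bash
python3 look.py 2 scene wrist; python3 -c "
import cv2
a=cv2.imread('pics/scene2.png')[180:360,220:420];cv2.imwrite('pics/s2c.png',cv2.resize(a,None,fx=3,fy=3))"
```

```text
5.225 [ 534.93 -169.43  150.59] [3.14 0.   1.65] [ 0.25 -0.39 -0.26] 0.094713057655276 [ 0.09  0.62  0.25  1.86 -0.23  0.69  2.12]
```

View pics/s2c.png

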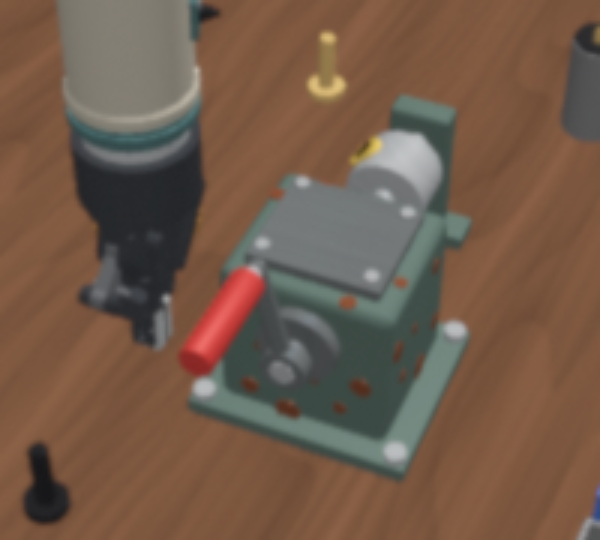

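The shut fingertips (crop px about (160,330)) stand on the robot's side of the red handle, untouched. Now the push.

>>> move_arm:
  moves:
    - [[0, 0.01, 0, 0, 0, 0], [0, 0.02, 0, 0, 0, 0], [0, 0.03, 0, 0, 0, 0], [0, 0.04, 0, 0, 0, 0], [0, 0.05, 0, 0, 0, 0], [0, 0.06, 0, 0, 0, 0], [0, 0.07, 0, 0, 0, 0], [0, 0.078, 0, 0, 0, 0], [0, 0.084, 0, 0, 0, 0], [0, 0.084, 0, 0, 0, 0]]

```text
clock: 6.52
eef_pos: [618.2, -162.2, 148.9]
tool_rot: [3.141, -0.001, 1.647]
force: [-2.1, -0.1, -2.2]
width: 0.2
```

```bash
python3 look.py 3 scene wrist; python3 -c "
import cv2
a=cv2.imread('pics/scene3.png')[180:360,220:420];cv2.imwrite('pics/s3c.png',cv2.resize(a,None,fx=3,fy=3))"
```

```text
6.575 [ 618.24 -162.29  149.17] [ 3.14 -0.    1.65] [-1.99  0.3  -1.59] 0.12788439275314745 [ 0.06  0.72  0.26  1.63 -0.23  0.82  2.06]
```

View pics/s3c.png

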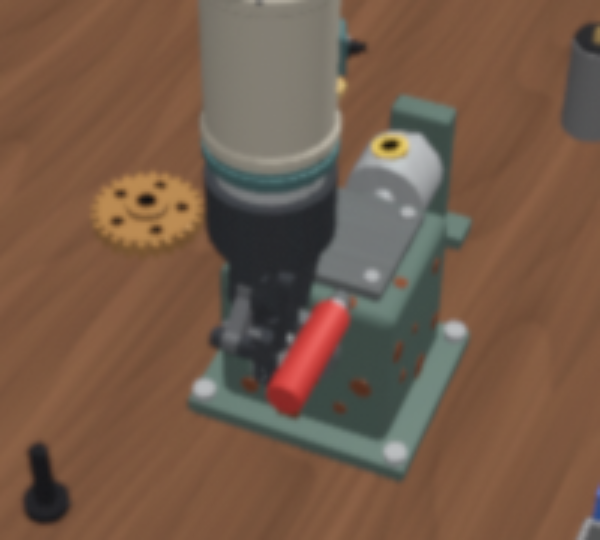

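The crank follows, and the hole (crop px (390,145)) is nearly up. I'll go on gently to the stop, watching the force.

>>> move_arm:
  moves:
    - [[0, 0.003, 0, 0, 0, 0], [0, 0.006, 0, 0, 0, 0], [0, 0.009, 0, 0, 0, 0], [0, 0.009, 0, 0, 0, 0]]

```text
clock: 7.12
eef_pos: [626.7, -162.1, 149.1]
tool_rot: [-3.141, -0.0, 1.646]
force: [-4.1, -0.3, -4.2]
width: 0.0
```

>>> move_arm:
  moves:
    - [[0, 0.002, 0, 0, 0, 0], [0, 0.004, 0, 0, 0, 0], [0, 0.004, 0, 0, 0, 0]]

```text
clock: 7.5
eef_pos: [628.8, -162.1, 149.0]
tool_rot: [-3.138, -0.001, 1.645]
force: [-8.7, 0.8, -1.3]
width: 0.1
```

>>> move_arm:
  moves:
    - [[0, 0.002, 0, 0, 0, 0], [0, 0.004, 0, 0, 0, 0], [0, 0.004, 0, 0, 0, 0], [0, 0.004, 0, 0, 0, 0]]

```text
clock: 8.0
eef_pos: [628.8, -162.0, 149.0]
tool_rot: [-3.13, -0.002, 1.645]
force: [-16.8, 1.3, 5.3]
width: 0.3
```

```bash
python3 look.py 4 scene; python3 -c "
import cv2
a=cv2.imread('pics/scene4.png')[180:360,220:420];cv2.imwrite('pics/s4c.png',cv2.resize(a,None,fx=3,fy=3))"
```

```text
8.0 [ 628.81 -162.03  149.02] [-3.13 -0.    1.64] [-16.77   1.31   5.27] 0.2524384071588864 [ 0.06  0.74  0.26  1.59 -0.23  0.86  2.05]
```

View pics/s4c.png

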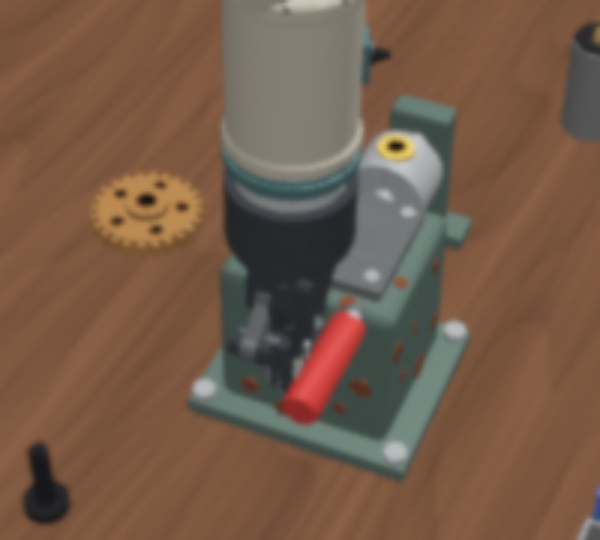

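The stop is reached: x stays at 628.8 (predicted 630) while the force rose to 17 N, and the hole faces up at crop px (395,148). Backing off now, then hovering over the steel pin.

>>> move_arm:
  moves:
    - [[0, -0.02, 0, 0, 0, 0], [0, -0.045, 0, 0, 0, 0], [0, -0.065, 0, 0, 0, 0], [0, -0.065, -0.06, 0, 0, 0], [0, -0.065, -0.1, 0, 0, 0], [-0.04, -0.1, -0.1, 0, 0, 0], [-0.08, -0.14, -0.09, 0, 0, 0], [-0.126, -0.183, -0.07, 0, 0, 0], [-0.126, -0.183, -0.051, 0, 0, 0], [-0.126, -0.183, -0.051, 0, 0, 0], [-0.126, -0.183, -0.051, 0, 0, 0]]

```text
clock: 9.43
eef_pos: [464.1, -301.0, 201.6]
tool_rot: [3.138, 0.002, 1.648]
force: [-0.4, 0.5, 0.0]
width: 0.1
```

```bash
python3 look.py 5 scene top wrist; python3 -c "
import cv2,numpy as np
a=cv2.imread('pics/scene5.png')[180:360,180:400];b=cv2.imread('pics/wrist5.png');cv2.imwrite('pics/s5c.png',np.hstack([cv2.resize(a,(390,320)),cv2.resize(b,(400,320))]))"
```

```text
9.525 [ 463.66 -300.68  201.46] [3.14 0.   1.65] [ 0.45 -0.33  0.45] -0.35574508211814704 [ 0.34  0.54  0.28  1.83 -0.2   0.79  2.37]
```

View pics/wrist5.png

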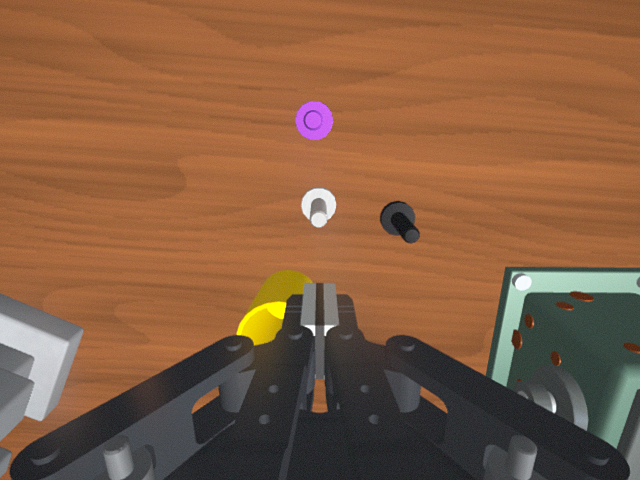

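View pics/s5c.png

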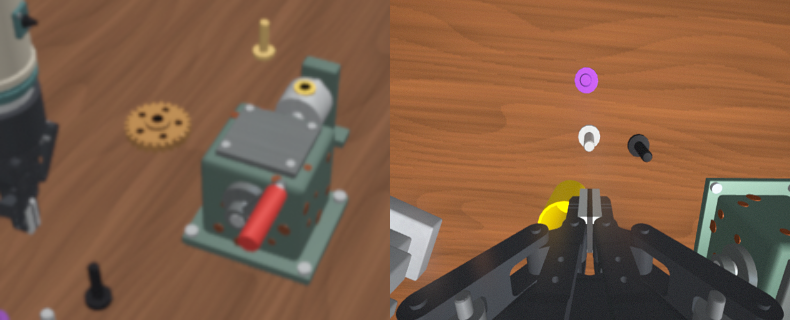

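Wrist view: the grey pin's top at about (319,222) is centred ahead of the fingertips. Scene view: the crank stayed at its stop with the hole up. Now refining both targets.

Run:
```python
import pickle
from h import *
np.set_printoptions(precision=2,suppress=True)
ld=lambda f:pickle.load(open(f,"rb"))
s,im=ld("wrist5.pkl");W=cam(im,s);si=ld("scene5.pkl")[1];ti=ld("top5.pkl")[1];S,T=cam(si),cam(ti)
c=im["color"][180:250,280:360];cv2.imwrite("pics/p5.png",cv2.resize(c,None,fx=6,fy=6,interpolation=2))
print("steel",at_z(W,(319,222),63), s["eef_pos"])
def yel(im,b):
    x0,y0,x1,y1=b;h=cv2.cvtColor(im[y0:y1,x0:x1],cv2.COLOR_BGR2HSV);m=cv2.inRange(h,(18,120,120),(35,255,255))
    (u,v),wh,a=cv2.minAreaRect(cv2.findNonZero(m));return (u+x0,v+y0)
a=yel(si["color"],(325,215,370,245));b=yel(ti["color"],(275,195,305,230));print(a,b,at_z(S,a,135),at_z(T,b,135),tri([S,T],[a,b]))
print([ (n,[(round(d["score"],2),d["uv"]) for d in models.place_of(n,"pin_hole")]) for n in("scene","top")])
print(rel((462.5,-301.5,88),1.65))
```

```text
steel [ 464.25 -301.1    63.  ] [ 463.66 -300.68  201.46]
(351.5, 229.0) (290.00000190734863, 209.0) [585.99  98.03 135.  ] [584.45  97.35 135.  ] (array([585.23,  97.8 , 134.66]), [np.float64(0.3537260768710553), np.float64(0.2720791982657147)])
[('scene', [(0.82, [353.7, 231.0])]), ('top', [(0.73, [290.9, 214.4])])]
[-0.0007, -0.0003, 0.1129, 0.0014, 0.0008, -0.0026]
```

View pics/p5.png

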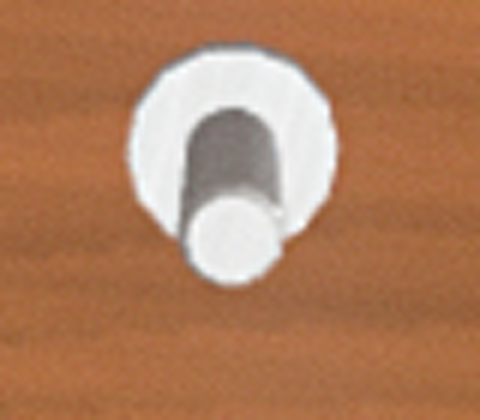

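>>> move_arm:
  moves:
    - [[0, 0, 0.03, 0, 0, 0], [0, 0, 0.06, 0, 0, 0], [0, 0, 0.09, 0, 0, 0], [0, 0, 0.105, 0, 0, 0], [0, 0, 0.113, 0, 0, 0], [0, 0, 0.113, 0, 0, 0], [0, 0, 0.113, 0, 0, 0], [0, 0, 0.113, 0, 0, 0], [0, 0, 0.113, 0, 0, 0], [0, 0, 0.113, 0, 0, 0], [0, 0, 0.113, 0, 0, 0], [0, 0, 0.113, 0, 0, 0]]

```text
clock: 11.18
eef_pos: [461.6, -301.0, 87.3]
tool_rot: [-3.142, -0.0, 1.646]
force: [0.5, 0.9, -0.3]
width: -0.5
```

```bash
python3 look.py 6 scene wrist; python3 -c "
import cv2,numpy as np
a=cv2.imread('pics/scene6.png')[310:400,150:270];b=cv2.imread('pics/wrist6.png')[180:400,200:440];cv2.imwrite('pics/s6c.png',np.hstack([cv2.resize(a,(430,320)),cv2.resize(b,(349,320))]))"
```

```text
11.225 [ 461.64 -300.99   87.27] [-3.14 -0.    1.65] [ 0.52 -0.17  0.06] 0.028243283027296635 [ 0.39  0.7   0.21  1.92 -0.27  0.54  2.43]
```

View pics/s6c.png

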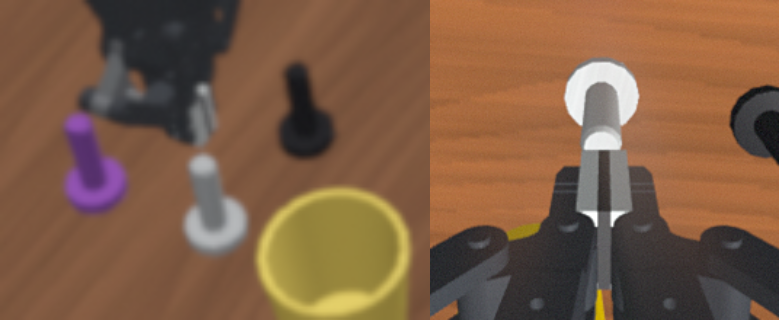

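The fingertips stand right above the grey pin with a clear gap of about 24 mm. Dwelling on.

>>> move_arm:
  moves:
    - [[0, 0, 0, 0, 0, 0], [0, 0, 0, 0, 0, 0], [0, 0, 0, 0, 0, 0], [0, 0, 0, 0, 0, 0], [0, 0, 0, 0, 0, 0], [0, 0, 0, 0, 0, 0], [0, 0, 0, 0, 0, 0], [0, 0, 0, 0, 0, 0], [0, 0, 0, 0, 0, 0], [0, 0, 0, 0, 0, 0], [0, 0, 0, 0, 0, 0], [0, 0, 0, 0, 0, 0], [0, 0, 0, 0, 0, 0], [0, 0, 0, 0, 0, 0], [0, 0, 0, 0, 0, 0], [0, 0, 0, 0, 0, 0], [0, 0, 0, 0, 0, 0], [0, 0, 0, 0, 0, 0]]

```text
clock: 13.52
eef_pos: [461.7, -301.0, 87.3]
tool_rot: [3.142, 0.0, 1.646]
force: [0.6, 1.3, -0.2]
width: 0.3
```

Run:
```python
from h import *
for w in [(462,-301,260),(500,-100,330),(585.5,99,270)]: print(rel(w,1.65))
```

```text
[-0.0, 0.0003, -0.1727, 0.0, 0.0, -0.004]
[0.1976, 0.0533, -0.2427, 0.0, 0.0, -0.004]
[0.3896, 0.1535, -0.1827, 0.0, 0.0, -0.004]
```

>>> move_arm:
  moves:
    - [[0, 0, -0.06, 0, 0, 0], [0, 0, -0.12, 0, 0, 0], [0, 0, -0.173, 0, 0, 0], [0.05, 0.013, -0.2, 0, 0, 0], [0.1, 0.027, -0.22, 0, 0, 0], [0.15, 0.04, -0.24, 0, 0, 0], [0.198, 0.053, -0.243, 0, 0, 0], [0.247, 0.08, -0.235, 0, 0, 0], [0.295, 0.105, -0.22, 0, 0, 0], [0.343, 0.13, -0.2, 0, 0, 0], [0.39, 0.154, -0.183, 0, 0, 0], [0.39, 0.154, -0.183, 0, 0, 0], [0.39, 0.154, -0.183, 0, 0, 0], [0.39, 0.154, -0.183, 0, 0, 0]]

```text
clock: 15.28
eef_pos: [585.9, 97.6, 270.9]
tool_rot: [3.141, 0.001, 1.643]
force: [-0.2, -0.6, 0.1]
width: -0.0
```

```bash
python3 look.py 7 scene top wrist
```

```text
15.375 [585.99  97.96 271.02] [3.14 0.   1.64] [-0.5  -0.36 -0.36] -0.4096462758674164 [-0.37  0.51  0.24  1.64 -0.14  1.01  1.56]
```

View pics/wrist7.png

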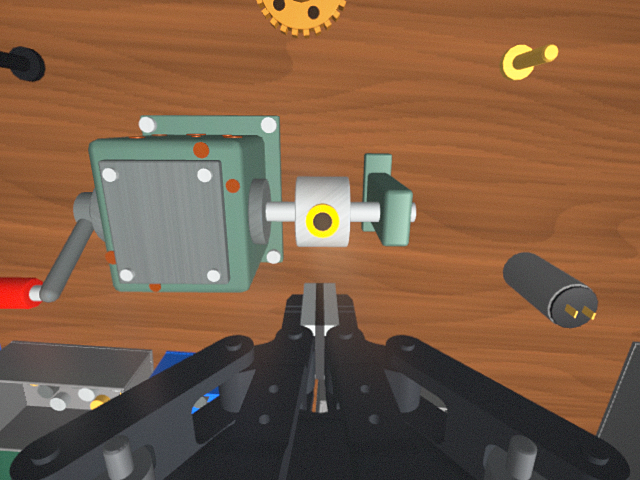

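View pics/scene7.png

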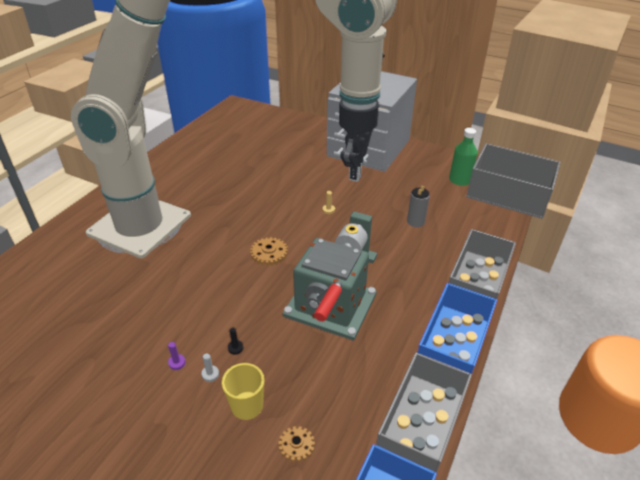

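The wrist view shows the hole at (322,222), facing up.

Run:
```python
import pickle
from h import *
s,im=pickle.load(open("wrist7.pkl","rb"));W=cam(im,s)
p=at_z(W,(322,221.5),135);print(p,rel((p[0],p[1],160),1.65))
```

```text
[585.04139756 100.05074289 135.        ] [0.0019, -0.0009, 0.1109, 0.0009, 0.0001, -0.0059]
```

>>> move_arm:
  moves:
    - [[0.001, -0.001, 0.03, 0, 0, 0], [0.001, -0.001, 0.06, 0, 0, 0], [0.001, -0.001, 0.085, 0, 0, 0], [0.001, -0.001, 0.1, 0, 0, 0], [0.001, -0.001, 0.11, 0, 0, 0], [0.001, -0.001, 0.11, 0, 0, 0], [0.001, -0.001, 0.11, 0, 0, 0], [0.001, -0.001, 0.11, 0, 0, 0], [0.001, -0.001, 0.11, 0, 0, 0], [0.001, -0.001, 0.11, 0, 0, 0]]

```text
clock: 16.68
eef_pos: [584.9, 100.4, 160.5]
tool_rot: [3.141, -0.0, 1.646]
force: [-0.1, -0.1, 0.4]
width: 0.2
```

```bash
python3 look.py 8 scene wrist; python3 -c "
import cv2,numpy as np
a=cv2.imread('pics/scene8.png')[160:330,270:400];b=cv2.imread('pics/wrist8.png')[120:400,180:460];cv2.imwrite('pics/s8c.png',np.hstack([cv2.resize(a,(390,510)),cv2.resize(b,(400,510))]))"
```

```text
16.725 [584.88 100.41 160.43] [ 3.14 -0.    1.65] [-0.91  0.51 -0.59] -0.050374239052666046 [-0.35  0.64  0.21  1.76 -0.18  0.76  1.6 ]
```

View pics/s8c.png

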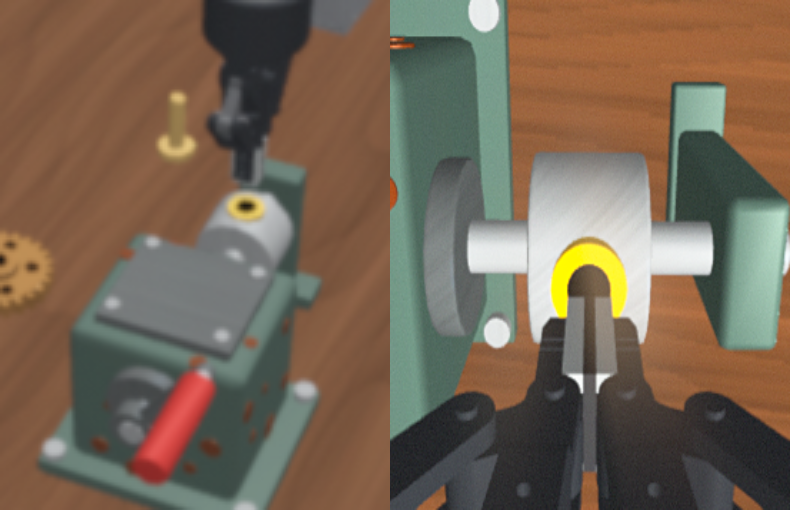

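The fingertips point at the hole centre with a gap of about 25 mm, and the crank is still at its stop. Dwelling, then handing in.

>>> move_arm:
  moves:
    - [[0, 0, 0, 0, 0, 0], [0, 0, 0, 0, 0, 0], [0, 0, 0, 0, 0, 0], [0, 0, 0, 0, 0, 0], [0, 0, 0, 0, 0, 0], [0, 0, 0, 0, 0, 0], [0, 0, 0, 0, 0, 0], [0, 0, 0, 0, 0, 0], [0, 0, 0, 0, 0, 0], [0, 0, 0, 0, 0, 0], [0, 0, 0, 0, 0, 0], [0, 0, 0, 0, 0, 0], [0, 0, 0, 0, 0, 0], [0, 0, 0, 0, 0, 0], [0, 0, 0, 0, 0, 0], [0, 0, 0, 0, 0, 0], [0, 0, 0, 0, 0, 0], [0, 0, 0, 0, 0, 0], [0, 0, 0, 0, 0, 0], [0, 0, 0, 0, 0, 0]]

```text
clock: 19.27
eef_pos: [584.9, 100.4, 160.3]
tool_rot: [3.142, -0.0, 1.646]
force: [-0.6, -0.6, -1.2]
width: 0.3
```

```bash
python3 look.py 9 scene
python3 - <<'E'
import cv2,numpy as np
from h import *
a=cv2.imread("pics/scene0.png").astype(int)
b=cv2.imread("pics/scene9.png").astype(int)
for n,(u,v) in dict(steel=(208,365),brass=(328,203),large=(270,250),small=(297,443),cup=(244,390),cap=(418,207)).items():
    print(n,np.abs(a-b)[v-15:v+15,u-15:u+15].mean().round(2))
print(job.finish_job())
E
```

```text
19.275 [584.85 100.38 160.32] [ 3.14 -0.    1.65] [-0.6  -0.62 -1.24] 0.304344217743535 [-0.35  0.64  0.21  1.76 -0.18  0.76  1.6 ]
steel 0.56
brass 2.07
large 0.56
small 0.56
cup 0.55
cap 0.52
the job is handed in; nothing more can be done
None
```

All three steps were carried out and the job was handed in at about 19 s of the 58 s allowed; the hand-in reports no verdict.

- **Crank:** I pushed it with shut fingers until the tool stopped at x = 629 mm (predicted 630) and the force rose to about 17 N. The pictures then showed the pin hole facing up, and it stayed so.
- **Steel pin:** I pointed at the grey pin, not the black, purple or brass one. The fingertips stood about 24 mm above its top and within about 3 mm sideways, for over 2 s.
- **Pin hole:** The fingertips then stood about 25 mm above the mouth and within about 3 mm sideways, for over 3 s up to the hand-in. The force reading there stayed near zero (1.5 N or less, which is about sensor noise).

**Bystanders:** The scene view before and after is practically unchanged at the steel pin, both gears, the cup and the capacitor (mean difference about 0.55 grey levels). At the brass pin the difference was larger, 2.07. I put that down to the arm or its shadow being nearby, because the tool never came close to that pin, but I did not check it separately.

**Measurements that disagreed:** The camera estimates of the hole position differ by 2 to 3 mm, within tolerance. One gearbox corner I had read from the wrist picture was about 6 px off; the rest of the fit agreed without it.

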